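Park the bur rack behind its sprung gate

TASK

Press the long treadle down with one fingertip so that its gate sinks into the chute floor and, keeping it held down, push the bur rack along the chute past the gate with the other finger until it is fully home against the end wall; then let go so that the gate springs up behind it. Slide the rack only, do not lift or tip it, and leave the hammer, jar, ring cone and ring where they are.

Things in the scene. Friction and masses are not known exactly. Their poses are not given: they have to be found in the camera images.
- chute: Dark wooden block 330 x 200 x 42 mm high, fixed, with an open-topped chute on it. Origin: on the bench, under the chute's middle at the gate line; +x is the pushing direction, +y points to the treadle. Block: x -195 to 135, y -44 to 156. Chute floor 42 mm above the bench; side walls 6 mm thick, 20 mm above the floor, inner faces at y -31 and +31; end wall face at x +120; near end open.
- end_wall (a point): Middle of the foot of the end wall's inner face, on the chute floor, 120 mm beyond the gate line. The end wall is 20 mm above the floor.
- rack: Loose light-wood block 80 (x) x 56 (y) x 24 mm high with 15 small burs standing in it (42 mm in all), 0.25 to 0.5 kg. Origin: centre of its underside. Starts in the chute before the gate, its x along the chute's x. Home: front face on the end wall, so its origin is at x +80 in the chute's frame, with 40 mm free between gate and rear face.
- gate (a joint): Angle of the sprung gate and treadle, one rigid part hinged parallel to the chute's x at chute y +140, 48 mm above the bench. 0 = gate up (18 to 31 mm above the chute floor, stopping the rack); 0.25 = treadle level on its stop, gate 10 mm below the floor. Gate wholly below the floor above 0.19. Springs back; 75 mm from the hinge it takes about 3 N to start, 6 N fully down.
- treadle: Steel plate beside the chute that works the gate, 216 mm long (chute x -168 to +48), sloping up from its hinge rod at y +140 to its free edge near the chute wall at y about +43. Top 50 mm above the bench (8 mm above the chute floor) all over when fully down; when up the free edge is about 74 mm above the bench. A fingertip can press and slide along it. Origin: on the hinge axis at the gate line.
- press_line (a point): Point on the treadle's top face at the gate line, 75 mm from the hinge axis; moves with the treadle. The gate is a 5 mm thick upright plate crossing the chute there (chute x 0, y -26 to 26).
- hammer: Bystander: hammer 220 mm long lying on the bench. Leave it.
- jar: Bystander: small capped glass jar, 52 mm diameter, 65 mm high. Leave it.
- cone: Bystander: wooden ring cone, 60 mm foot, 100 mm high. Leave it.
- ring: Bystander: brass ring, 22 mm outside, 6 mm high, lying on the bench. Leave it.

How it is judged:
On the way:
1. a finger holds the treadle down, the gate clear below the floor, while the rack is over the gate (value of joint gate above 0.195 rad and contact force between the fingers and treadle above 0.3 N and x of rack in the frame of chute between -0.036 and 0.036 m), for 0.2 s.
At the end, for the whole second after the job is handed in: The rack lies flat in the chute beyond the gate, its front within 7 mm of the end wall, at rest, and the gate has sprung back up (joint below 0.03 rad) (x of rack in the frame of chute between 0.073 and 0.084 m and y of rack in the frame of chute between -0.008 and 0.008 m and z of rack in the frame of chute below 0.046 m and angle between rack's own z axis and vertical below 0.08 rad and linear speed of rack below 0.01 m/s and value of joint gate below 0.03 rad); the robot touches nothing.
It fails at once if the rack is lifted more than 12 mm off the chute floor (z of rack in the frame of chute above 0.054 m).
It fails at once if the rack is tipped by more than 0.3 rad (angle between rack's own z axis and vertical above 0.3 rad).
It fails at once if a bystander is moved more than 25 mm (distance of any of hammer, jar, cone, ring from where it was at the start of the episode above 0.025 m).
It also fails if it takes over 42 s, if anything falls off the work surface, if the arm or the gripper's body presses on something with over 40 N, if the wrist force passes 120 N, or if a joint passes its speed limit or range.

ROBOT

A 7-joint arm with a two-finger parallel gripper is mounted at the origin on the work surface. World frame = base frame: x ahead of the robot, y to its left, z up, the work surface at z = 0. Lengths are in m, angles in rad, forces in N, time in s.
With the tool pointing down it reaches from about 0.425 to 0.825 m from the base axis. Payload 3.6 kg.
Tool frame: the origin (TCP) lies between the finger pads; the fingertips stand 8 mm ahead of it and the grasp point (between the pads) lies 11 mm behind it; x points along the fingers, z is the direction in which the jaws open and shut, and the axes are right-handed (so a half turn about x gives the same grasp; the last joint's range is limited). The gripper opens to 85 mm and grips with 20 to 120 N. Pads are 22 mm wide; open, the fingers measure 114 mm over their backs; the gripper's body (76 mm by 85 mm) begins 54 mm behind the grasp point. The pads swing forward as they close: fully open they stand 13 mm farther back than shut.
Start: joints at [1.169, 0.615, -0.013, 1.423, 0.008, 1.103, -0.04], TCP at [0.239, -0.605, 0.239] pointing down, gripper open.
Joint ranges: [-3.12, 3.12], [-0.3, 2.06], [-1.34, 1.32], [0.26, 2.42], [-1.36, 4.5], [0.01, 1.98], [-2.84, 2.84]. Speed limits (rad/s): [2.79, 2.79, 3.14, 3.14, 3.14, 3.14, 3.14].

INTERFACE

Orientations are given as [roll, pitch, yaw] about the fixed x, y, z axes, in that order (R = Rz(yaw) Ry(pitch) Rx(roll)).
In Python, from station import bot, viewer gives the robot as it stands.
- The arm moves only by the tool drive_tool, never from a script. Its argument "moves" is a list of rows, each an object with "fingers": the closure in counts, from 0 (fully open) to 255 (shut); "translation": the shift along the tool's x, y, z in m, a list of three; "rotation": the turn, a rotation vector about the tool's x, y, z in degrees, a list of three. A call has 1 to 5 rows; each row shifts and turns the commanded pose from where the row before left it, along the tool's axes as they then stand; what a row does not reach is not made up. A row lasts 1/8 s, in which the tool goes at most 62.5 mm and 10.7 degrees, less where a joint would pass 70% of its speed; a pose out of reach is approached as far as the arm can. A call is refused whole if a number of a shift passes 0.0625 or a number of a turn 10.7, either way. A call with a gripper value outside its range is refused whole. The fingers move at their own pace and stop on an object; the grip force is fixed at half the most. Time passes only in rows, so rows that do not move let the fingers close. It gives the time, the measured TCP pose, the force and the opening at its end, in the units of the state.
- bot.state(): the state, without advancing time (a new reading comes with each control period).
- viewer.grab_frame(name): name is "scene" or "top"; returns (picture, depth): 420x560x3 uint8, red, green, blue; 420x560 float32, m along the optical axis (not along the pixel's ray), 0 where there is no reading.
- viewer.camera_model(name): a dict with "fx", "fy", "cx", "cy" (pixels), "k1" (the pictures are not rectified: a ray, as slopes to the right and down, at radius r is drawn at 1 + k1 r^2 times it, then the intrinsics apply), "pose" (4x4, takes a point from camera to world coordinates). Camera axes: x right, y up, looking along -z (the intrinsics and any distortion apply to the point x, -y, -z); pixel columns grow to the right and rows downward; lengths in m; the calibration is good to about 2 mm. A picture is of the moment at which its call begins. camera_model takes no time and is no camera call.
- bot.sign_off(): hands the job in, once; it reports no verdict.
Trained networks look in the newest picture that a camera, given by its name, has taken for a name from the list of things; names that differ only in an ending like _2 or _b are one class to them, and where a whole thing is asked for, a point or a joint stands for the part that bears it (a point fixed in the world has none). Each returns a list of dicts, best first, with "p" (0 to 1); they miss things now and then, are a little off and sometimes report something else, mostly with a low value. They report only what shows in the picture. A call takes as long as a camera call.
- viewer.find_in(label, camera): "box" ([left, top, width, height] as shares, 0 to 1, of the picture: columns of its width, rows of its height, round what is visible of it).
The state is a dict: "time": time; "joint_pos": joint angles; "joint_vel": joint speeds; "joint_efforts": joint torques, N m; "eef_pos": TCP position; "eef_rot": TCP orientation; "wrist_force": force on the tool from outside, world axes, zero at the start; "wrist_torque": the same for the moment, N m; "finger_gap": finger opening in m.
Only numpy, scipy, OpenCV 4.12 (cv2) and the standard library are available. Lean on these libraries where they do the work, as an engineer would, in place of code of your own. Each camera call takes 0.05 s, during which the arm holds its last target. There are 200 camera calls.

## Working session

There is one attempt and no reset: what is moved stays moved. The work goes in short steps, Python scripts to look and compute and a tool call to move; the robot and the scene stay as the last step left them, time stands still between calls to the robot, and variables do not carry over. Pictures are saved under pics/ and viewed, about 8 in all and at most 12, crops included, and the job is handed in when it is done.

Besides the shell and the picture viewer there is one more tool, called as name(argument=value, ...), one argument or row to a line, values as JSON. drive_tool: Moves the arm, as the interface text tells. Its arguments: {"type":"object","properties":{"moves":{"type":"array"}},"required":["moves"]}

```bash
mkdir -p pics; ls
cat > h.py <<'E'
import numpy as np, cv2
from station import bot, viewer
def world(name, depth, u, v):
    c=viewer.camera_model(name); xd=(np.asarray(u,float)-c['cx'])/c['fx']; yd=(np.asarray(v,float)-c['cy'])/c['fy']
    x,y=xd.copy(),yd.copy()
    for _ in range(20):
        s=1+c['k1']*(x*x+y*y); x,y=xd/s,yd/s
    d=depth; P=np.stack([x*d,-y*d,-d,np.ones_like(d)],-1)
    return (P@np.array(c['pose']).T)[...,:3]
def cloud(name, depth):
    v,u=np.mgrid[0:420,0:560]; return world(name,depth,u,v)
E
python3 - <<'E'
from h import *
ims=[]
for n in ("scene","top"):
    p,d=viewer.grab_frame(n); np.save(f'{n}_d.npy',d); np.save(f'{n}_p.npy',p)
    cv2.imwrite(f'pics/{n}0.png',p[...,::-1])
    W=cloud(n,d)
    for l in ("chute","rack","treadle","hammer","jar","cone","ring"):
        r=viewer.find_in(l,n)
        for q in r[:1]:
            b=q['box']; u=int((b[0]+b[2]/2)*560); v=int((b[1]+b[3]/2)*420)
            print(n,l,round(q['p'],2),[int(b[0]*560),int(b[1]*420),int(b[2]*560),int(b[3]*420)],W[v,u].round(3))
s=bot.state(); print(s['time'],s['eef_pos'],s['eef_rot'],s['finger_gap'],s['wrist_force'])
print(viewer.camera_model("top"))
E
```

```text
pics
scene chute 0.83 [187, 165, 147, 117] [ 0.592 -0.026  0.074]
scene treadle 0.82 [198, 176, 97, 58] [ 0.519 -0.019  0.062]
scene hammer 0.96 [325, 120, 69, 39] [0.484 0.416 0.014]
scene jar 0.65 [378, 168, 23, 27] [0.68  0.323 0.06 ]
scene cone 0.6 [119, 311, 23, 32] [ 0.619 -0.399  0.03 ]
top chute 0.77 [236, 166, 116, 72] [0.544 0.005 0.069]
top rack 0.63 [167, 154, 21, 21] [0.663 0.337 0.063]
top treadle 0.84 [264, 184, 80, 48] [ 0.526 -0.023  0.067]
top hammer 0.93 [127, 196, 41, 80] [0.464 0.444 0.   ]
top jar 0.82 [167, 154, 21, 21] [0.661 0.338 0.07 ]
top cone 0.64 [417, 168, 20, 22] [ 0.605 -0.388  0.033]
top ring 0.54 [128, 198, 37, 76] [0.464 0.444 0.   ]
0.8 [ 0.23855808 -0.60460284  0.23931614] [2.74464539 1.57073445 1.54968021] 0.08567088902605666 [-0.66176493 -0.46115361  0.32920095]
{'fx': 448.83586838613445, 'fy': 448.83586838613445, 'cx': 286.6467058986253, 'cy': 202.23190782008825, 'k1': -0.0014228461826382606, 'pose': array([[-0.02892125,  0.98999409, -0.13811323,  0.36737935],
       [-0.99954875, -0.02976459, -0.00404434,  0.0204286 ],
       [-0.00811475,  0.13793394,  0.99040819,  1.33274591],
       [ 0.        ,  0.        ,  0.        ,  1.        ]])}
```

Run:
```python
from h import *
a=np.load('scene_p.npy')[140:300,160:360]; b=np.load('top_p.npy')[140:260,210:370]
a=cv2.resize(a,(800,640),interpolation=cv2.INTER_CUBIC)[:600]; b=cv2.resize(b,(800,600),interpolation=cv2.INTER_CUBIC)
cv2.imwrite('pics/a.png',a[...,::-1]);cv2.imwrite('pics/b.png',b[...,::-1])
```

```text
(no output)
```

View pics/a.png

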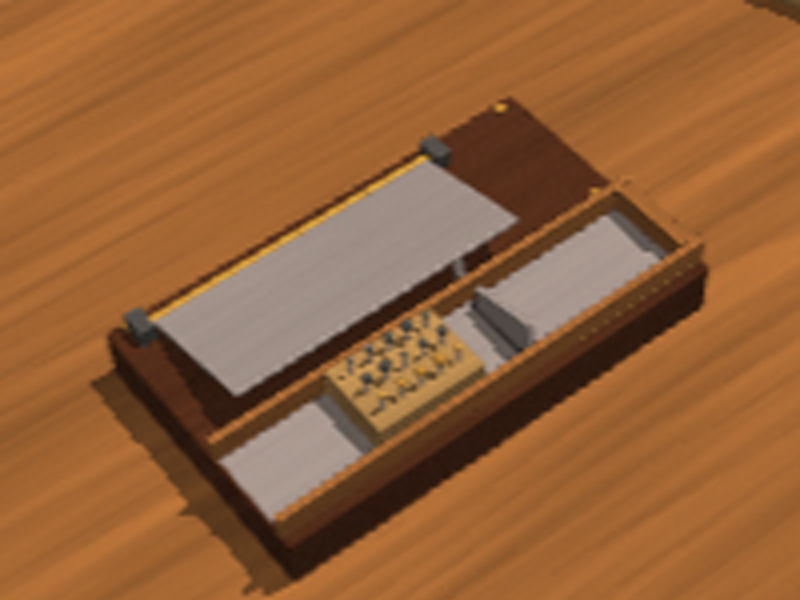

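View pics/b.png

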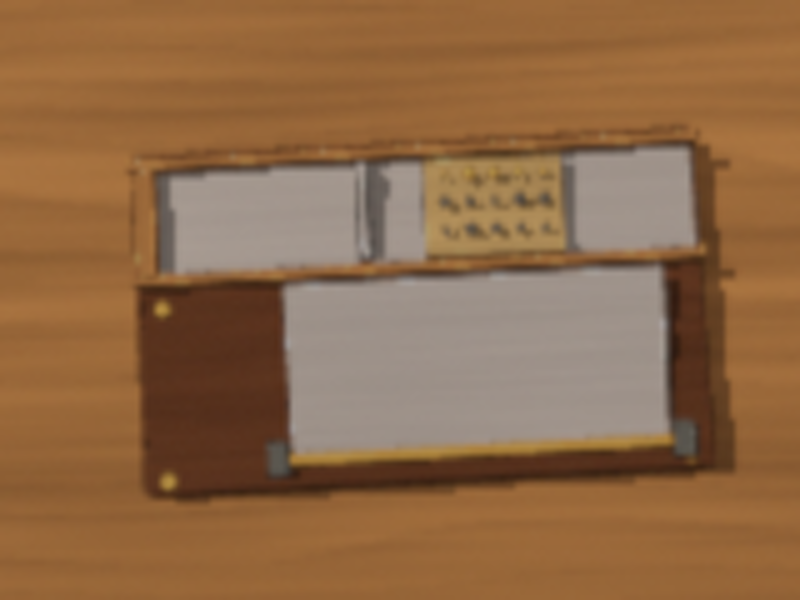

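The scene view shows the rack before the raised gate, and the treadle on the robot's side. In the top crop the gate is at about (362,210), the rack spans x 425–565 and the end wall is at x≈155. So chute +x runs along roughly world +y, and chute +y points at the robot. Next I'll fit the pose from corners and depth.

Run:
```python
from h import *
from scipy.optimize import minimize
for n in ("scene","top"):
    d=np.load(n+'_d.npy'); W=cloud(n,d).reshape(-1,3)
    m=(W[:,2]>.03)&(W[:,2]<.12)&(abs(W[:,1])<.26)&(W[:,0]>.35)&(W[:,0]<.8)
    r=cv2.minAreaRect(W[m][:,:2].astype(np.float32)); print(n,m.sum(),r)
# top: fit by picked corner points (crop/5 + offset), known z, chute frame
K=viewer.camera_model('top')
def proj(P,c):
    T=np.linalg.inv(c['pose']); p=P@T[:3,:3].T+T[:3,3]; x=p[:,0]/-p[:,2]; y=-p[:,1]/-p[:,2]; s=1+c['k1']*(x*x+y*y)
    return np.stack([c['fx']*x*s+c['cx'],c['fy']*y*s+c['cy']],1)
from scipy.optimize import least_squares
pts={'top':([(135,-44,42,137,160),(135,156,42,150,495),(-195,156,42,713,467),(-195,37,62,703,245),(-195,-37,62,694,130),(120,37,62,155,272),(48,140,48,290,460),(-168,140,48,672,440),(0,26,65,370,260),(0,-26,65,360,165)],210,140,5),
'scene':([(-195,156,42,112,335),(135,156,42,512,98),(-195,-44,42,295,548),(135,-44,0,703,305),(-195,-44,0,297,578),(126,-37,62,703,243),(126,37,62,625,182),(-195,37,62,210,440),(48,43,74,520,217),(-168,43,74,238,394),(0,26,73,478,290),(0,-26,73,530,345)],160,140,4)}
def res(q,names=('scene','top')):
    o=[]
    for n in names:
        L,u0,v0,s=pts[n]; A=np.array(L,float); P=A[:,:3]/1000; c_,s_=np.cos(q[2]),np.sin(q[2])
        X=np.stack([q[0]+c_*P[:,0]-s_*P[:,1],q[1]+s_*P[:,0]+c_*P[:,1],P[:,2]],1)
        o.append(proj(X,viewer.camera_model(n))-(A[:,3:]-.5)/s-[u0,v0])
    return np.concatenate(o).ravel()
for nm in (('scene',),('top',),('scene','top')):
    f=least_squares(res,[.6,.02,1.57],args=(nm,),loss='soft_l1'); print(nm,f.x.round(4)); print(res(f.x,nm).reshape(-1,2).round(1).tolist())
q=f.x
# rack from heights
for n in ("scene","top"):
    W=cloud(n,np.load(n+'_d.npy')).reshape(-1,3); D=W[:,:2]-q[:2]; c_,s_=np.cos(q[2]),np.sin(q[2])
    x=D@[c_,s_]; y=D@[-s_,c_]; m=(abs(y)<.026)&(x<-.01)&(x>-.19)
    for a in np.arange(-.16,-.0,.01):
        k=m&(abs(x-a)<.005); print(n,round(a,3),k.sum(),np.median(W[k,2]).round(3) if k.any() else '',end=' | ')
    print()
np.save('q.npy',q)
s=bot.state(); from scipy.spatial.transform import Rotation as R
print(R.from_euler('xyz',s['eef_rot']).as_matrix().round(3))
```

```text
scene 8588 ((0.5513803958892822, 0.00417308509349823), (0.2056117057800293, 0.33096808195114136), 1.1711934804916382)
top 7721 ((0.5493685007095337, 0.005901888012886047), (0.2011602371931076, 0.3306441009044647), 1.3432533740997314)
('scene',) [0.6098 0.0385 1.5965]
[[-1.5, -0.3], [0.2, -1.1], [-0.7, 0.5], [1.2, 0.6], [0.3, 2.2], [-1.1, 0.9], [-1.2, -0.7], [-0.3, -0.4], [0.6, 0.5], [0.2, 0.5], [0.5, -4.0], [1.2, -4.8]]
('top',) [0.6037 0.0358 1.5959]
[[-1.4, -0.9], [-1.3, 0.3], [0.8, -0.4], [0.7, 2.1], [0.6, -0.2], [0.5, 2.7], [0.6, -0.1], [-0.5, -0.2], [-0.9, -1.2], [0.1, 0.0]]
('scene', 'top') [0.6076 0.0376 1.5983]
[[-2.3, -0.6], [-0.6, -1.4], [-1.4, 0.1], [0.4, 0.1], [-0.4, 1.8], [-1.9, 0.5], [-2.1, -1.1], [-1.0, -0.7], [-0.3, 0.2], [-0.5, 0.2], [-0.3, -4.4], [0.4, -5.2], [-2.1, -2.1], [-1.8, -1.0], [0.2, -1.9], [-0.0, 0.6], [-0.2, -1.7], [-0.1, 1.4], [-0.0, -1.4], [-1.2, -1.7], [-1.6, -2.5], [-0.6, -1.3]]
scene -0.16 71 0.042 | scene -0.15 64 0.042 | scene -0.14 67 0.042 | scene -0.13 71 0.043 | scene -0.12 123 0.048 | scene -0.11 97 0.066 | scene -0.1 73 0.066 | scene -0.09 94 0.066 | scene -0.08 90 0.067 | scene -0.07 78 0.066 | scene -0.06 86 0.067 | scene -0.05 83 0.067 | scene -0.04 51 0.065 | scene -0.03 6 0.044 | scene -0.02 58 0.043 | scene -0.01 29 0.042 | 
top -0.16 58 0.043 | top -0.15 60 0.042 | top -0.14 60 0.042 | top -0.13 59 0.042 | top -0.12 51 0.044 | top -0.11 58 0.066 | top -0.1 60 0.066 | top -0.09 58 0.066 | top -0.08 55 0.066 | top -0.07 56 0.066 | top -0.06 60 0.067 | top -0.05 58 0.066 | top -0.04 62 0.065 | top -0.03 57 0.043 | top -0.02 63 0.042 | top -0.01 30 0.042 | 
[[ 0.     0.93   0.367]
 [ 0.     0.367 -0.93 ]
 [-1.     0.    -0.   ]]
```

drive_tool(
  moves=[
    {"fingers":105,"translation":[0,0.05,-0.034],"rotation":[0,0,0]},
    {"fingers":105,"translation":[0,0.05,-0.034],"rotation":[0,0,0]},
    {"fingers":105,"translation":[0,0.05,-0.034],"rotation":[0,0,0]},
    {"fingers":105,"translation":[0,0.05,-0.034],"rotation":[0,0,0]},
    {"fingers":105,"translation":[0,0.05,-0.034],"rotation":[0,0,0]},
  ],
)

```text
time: 1.42
eef_pos: [0.4098, -0.3531, 0.2397]
eef_rot: [0.632, 1.57, -0.563]
wrist_force: [0.5, -0.2, -0.5]
finger_gap: 0.0503
```

drive_tool(
  moves=[
    {"fingers":105,"translation":[0,0.05,-0.034],"rotation":[0,0,0]},
    {"fingers":105,"translation":[0,0.05,-0.034],"rotation":[0,0,0]},
    {"fingers":105,"translation":[0,0.05,-0.034],"rotation":[0,0,0]},
    {"fingers":105,"translation":[0,0.05,-0.034],"rotation":[0,0,0]},
    {"fingers":105,"translation":[0,0.05,-0.034],"rotation":[0,0,0]},
  ],
)

```text
time: 2.05
eef_pos: [0.58, -0.1033, 0.2397]
eef_rot: [0.744, 1.57, -0.452]
wrist_force: [1.3, 0.1, 0.7]
finger_gap: 0.0503
```

drive_tool(
  moves=[
    {"fingers":105,"translation":[0,0,0],"rotation":[-10,0,0]},
    {"fingers":105,"translation":[0,0,0],"rotation":[-10,0,0]},
    {"fingers":105,"translation":[0,0,0],"rotation":[-10,0,0]},
    {"fingers":105,"translation":[0,0,0],"rotation":[-10,0,0]},
    {"fingers":105,"translation":[0,0,0],"rotation":[-10,0,0]},
  ],
)

```text
time: 2.68
eef_pos: [0.5789, -0.1049, 0.2394]
eef_rot: [-0.268, 1.571, -0.585]
wrist_force: [0.4, -0.7, -0.3]
finger_gap: 0.0499
```

drive_tool(
  moves=[
    {"fingers":105,"translation":[0,0,0],"rotation":[-10,0,0]},
    {"fingers":105,"translation":[0.04,0,0],"rotation":[-10,0,0]},
    {"fingers":105,"translation":[0.03,0,0],"rotation":[0,0,0]},
    {"fingers":105,"translation":[0,0,0],"rotation":[0,0,0]},
    {"fingers":105,"translation":[0,0,0],"rotation":[0,0,0]},
  ],
)

```text
time: 3.3
eef_pos: [0.5799, -0.1048, 0.1706]
eef_rot: [-0.094, 1.568, -0.068]
wrist_force: [0.3, 0.8, 0.3]
finger_gap: 0.0501
```

```bash
cat >> h.py <<'E'
from scipy.spatial.transform import Rotation as R
Q=np.array([.6055,.0365,1.5945])
def where():
    s=bot.state(); c,k=np.cos(Q[2]),np.sin(Q[2]); d=np.array(s['eef_pos'])[:2]-Q[:2]
    M=R.from_euler('xyz',s['eef_rot']).as_matrix()
    print('t',round(s['time'],2),'chute xy',(d@[c,k]).round(4),(d@[-k,c]).round(4),'z',round(s['eef_pos'][2],4),'gap',round(s['finger_gap'],4),'F',np.round(s['wrist_force'],2))
    print('toolz yaw err deg',np.degrees(np.arctan2(M[1,2],M[0,2])-(Q[2]-np.pi/2)).round(2),'toolx',M[:,0].round(3))
E
python3 - <<'E'
from h import *
where()
p,d=viewer.grab_frame('scene'); cv2.imwrite('pics/c.png',cv2.resize(p[110:290,150:390],(800,600),interpolation=cv2.INTER_CUBIC)[...,::-1])
E
```

```text
t 3.3 chute xy -0.1406 0.029 z 0.1706 gap 0.0501 F [0.28 0.83 0.27]
toolz yaw err deg 0.17 toolx [ 0.002 -0.    -1.   ]
```

View pics/c.png

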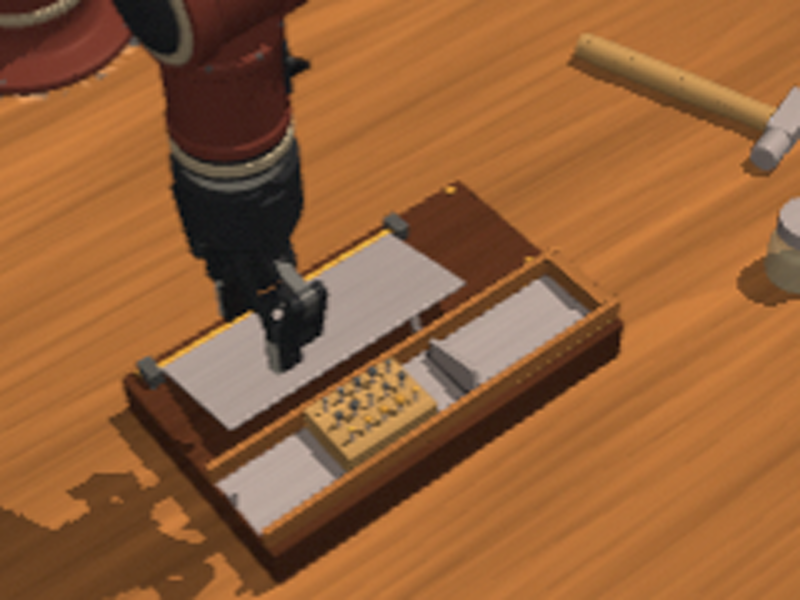

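The gripper hangs over the chute behind the rack, one finger on the treadle side and the other on the chute side. Nothing has been disturbed. Now I'll descend, watching the force.

drive_tool(
  moves=[
    {"fingers":105,"translation":[0.04,0,-0.003],"rotation":[0,0,0]},
    {"fingers":105,"translation":[0.04,0,0],"rotation":[0,0,0]},
    {"fingers":105,"translation":[0.01,0,0],"rotation":[0,0,0]},
    {"fingers":105,"translation":[0,0,0],"rotation":[0,0,0]},
  ],
)

```text
time: 3.85
eef_pos: [0.5768, -0.1048, 0.0803]
eef_rot: [-0.048, 1.569, -0.021]
wrist_force: [-0.1, -0.4, 0.4]
finger_gap: 0.05
```

drive_tool(
  moves=[
    {"fingers":105,"translation":[0.006,0,0],"rotation":[0,0,0]},
    {"fingers":105,"translation":[0.006,0,0],"rotation":[0,0,0]},
    {"fingers":105,"translation":[0,0,0],"rotation":[0,0,0]},
  ],
)

```text
time: 4.22
eef_pos: [0.5777, -0.1049, 0.0684]
eef_rot: [-0.048, 1.567, -0.022]
wrist_force: [2.9, -0.3, 4.1]
finger_gap: 0.0504
```

Run:
```python
from h import *
where()
p,d=viewer.grab_frame('scene'); cv2.imwrite('pics/d.png',cv2.resize(p[150:285,180:360],(800,600),interpolation=cv2.INTER_CUBIC)[...,::-1])
```

```text
t 4.22 chute xy -0.1407 0.0312 z 0.0684 gap 0.0504 F [ 2.91 -0.33  4.07]
toolz yaw err deg 0.18 toolx [ 0.004 -0.    -1.   ]
```

View pics/d.png

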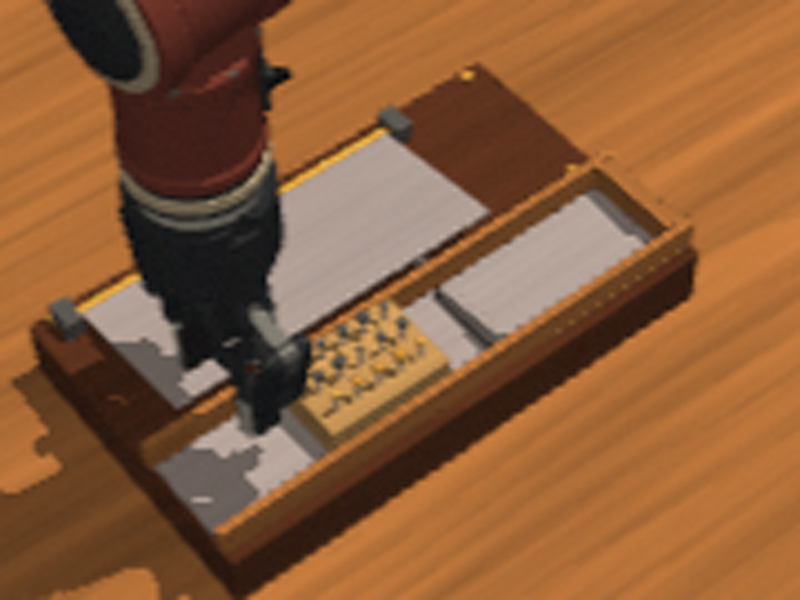

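The chute-side finger is clear inside the chute behind the rack, and the gate is already partly down. I'll press further.

drive_tool(
  moves=[
    {"fingers":105,"translation":[0.004,0,0],"rotation":[0,0,0]},
    {"fingers":105,"translation":[0.004,0,0],"rotation":[0,0,0]},
    {"fingers":105,"translation":[0,0,0],"rotation":[0,0,0]},
  ],
)

```text
time: 4.65
eef_pos: [0.5773, -0.1048, 0.0598]
eef_rot: [0.019, 1.568, 0.046]
wrist_force: [4.1, -0.9, 5.5]
finger_gap: 0.0505
```

drive_tool(
  moves=[
    {"fingers":105,"translation":[0.002,0,0],"rotation":[0,0,0]},
    {"fingers":105,"translation":[0,0,0],"rotation":[0,0,0]},
  ],
)

```text
time: 4.9
eef_pos: [0.5774, -0.1048, 0.058]
eef_rot: [-0.006, 1.567, 0.021]
wrist_force: [4.4, 0.6, 5.5]
finger_gap: 0.0501
```

drive_tool(
  moves=[
    {"fingers":105,"translation":[0.002,0,0],"rotation":[0,0,0]},
    {"fingers":105,"translation":[0,0,0],"rotation":[0,0,0]},
  ],
)

```text
time: 5.15
eef_pos: [0.5775, -0.1048, 0.0561]
eef_rot: [0.002, 1.567, 0.029]
wrist_force: [4.1, -0.7, 6.3]
finger_gap: 0.0501
```

drive_tool(
  moves=[
    {"fingers":105,"translation":[0.001,0,0],"rotation":[0,0,0]},
    {"fingers":105,"translation":[0,0,0],"rotation":[0,0,0]},
  ],
)

```text
time: 5.4
eef_pos: [0.5776, -0.1048, 0.0552]
eef_rot: [-0.001, 1.567, 0.026]
wrist_force: [3.6, 0.1, 5.9]
finger_gap: 0.0499
```

drive_tool(
  moves=[
    {"fingers":105,"translation":[0.001,0,0],"rotation":[0,0,0]},
    {"fingers":105,"translation":[0,0,0],"rotation":[0,0,0]},
  ],
)

```text
time: 5.65
eef_pos: [0.5776, -0.1048, 0.0549]
eef_rot: [-0.1, 1.567, -0.073]
wrist_force: [2.5, 0.2, 10.5]
finger_gap: 0.0501
```

drive_tool(
  moves=[
    {"fingers":105,"translation":[0.001,0,0],"rotation":[0,0,0]},
    {"fingers":105,"translation":[0,0,0],"rotation":[0,0,0]},
  ],
)

```text
time: 5.9
eef_pos: [0.5776, -0.1048, 0.0547]
eef_rot: [-0.183, 1.567, -0.156]
wrist_force: [0.7, 0.5, 13.4]
finger_gap: 0.0501
```

Run:
```python
from h import *
where()
p,d=viewer.grab_frame('scene'); cv2.imwrite('pics/e.png',cv2.resize(p[170:275,200:340],(800,600),interpolation=cv2.INTER_CUBIC)[...,::-1])
```

```text
t 5.9 chute xy -0.1406 0.0312 z 0.0547 gap 0.0501 F [ 0.68  0.52 13.43]
toolz yaw err deg 0.18 toolx [ 0.004 -0.001 -1.   ]
```

View pics/e.png

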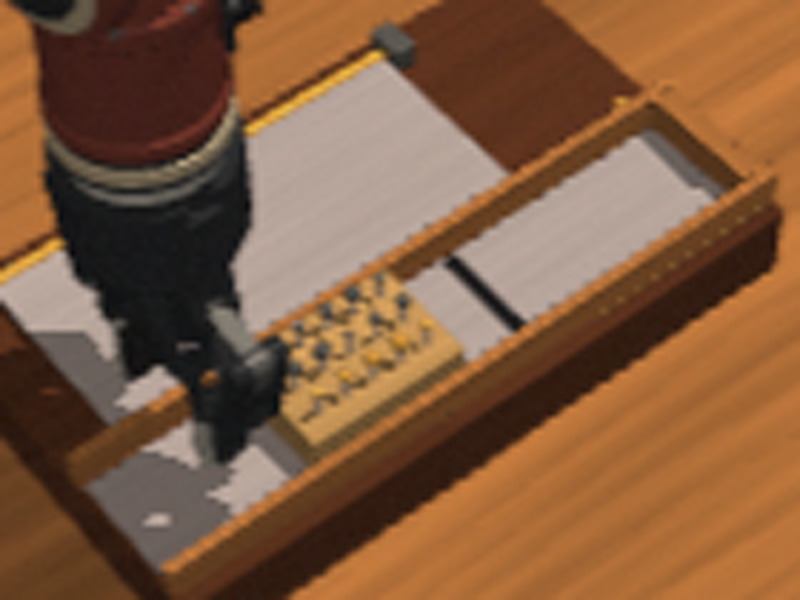

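The gate is fully below the floor: the slot at about (480,290) is dark, and the force rose to 13 N as the treadle met its stop. Now I'll push.

drive_tool(
  moves=[
    {"fingers":105,"translation":[0,0.008,0],"rotation":[0,0,0]},
    {"fingers":105,"translation":[0,0.008,0],"rotation":[0,0,0]},
    {"fingers":105,"translation":[0,0.008,0],"rotation":[0,0,0]},
    {"fingers":105,"translation":[0,0.008,0],"rotation":[0,0,0]},
    {"fingers":105,"translation":[0,0.008,0],"rotation":[0,0,0]},
  ],
)

```text
time: 6.58
eef_pos: [0.5751, -0.0763, 0.0546]
eef_rot: [-1.579, 1.555, -1.559]
wrist_force: [0.1, -14.7, 17.0]
finger_gap: 0.0507
```

Run:
```python
from h import *
where()
p,d=viewer.grab_frame('scene'); cv2.imwrite('pics/f.png',cv2.resize(p[170:275,200:340],(800,600),interpolation=cv2.INTER_CUBIC)[...,::-1])
```

```text
t 6.58 chute xy -0.1121 0.0331 z 0.0546 gap 0.0507 F [  0.1  -14.72  17.02]
toolz yaw err deg -0.2 toolx [ 0.    -0.016 -1.   ]
```

View pics/f.png

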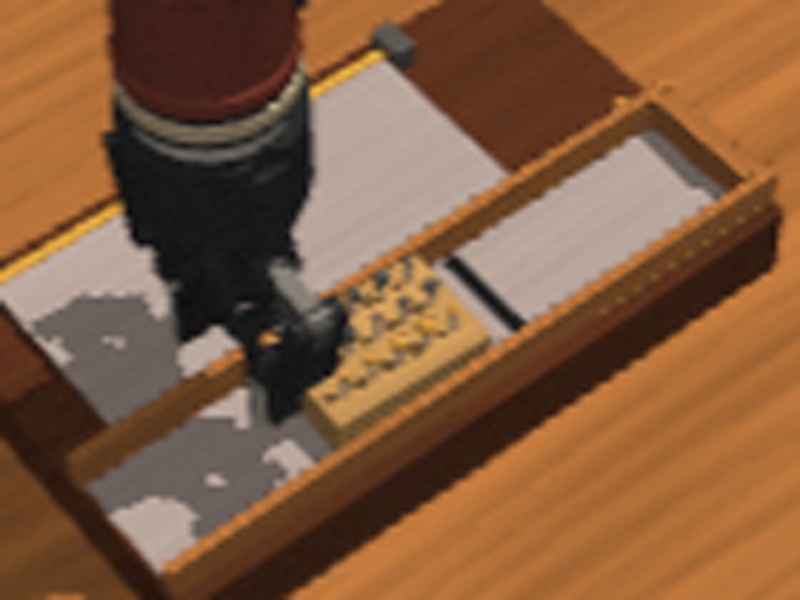

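The rack is sliding straight with the finger, the gate stays down, and drag is high. I'll ease the press by 1 mm and continue.

drive_tool(
  moves=[
    {"fingers":105,"translation":[-0.001,0.008,0],"rotation":[0,0,0]},
    {"fingers":105,"translation":[0,0.008,0],"rotation":[0,0,0]},
    {"fingers":105,"translation":[0,0.008,0],"rotation":[0,0,0]},
    {"fingers":105,"translation":[0,0.008,0],"rotation":[0,0,0]},
    {"fingers":105,"translation":[0,0.008,0],"rotation":[0,0,0]},
  ],
)

```text
time: 7.25
eef_pos: [0.5734, -0.035, 0.0547]
eef_rot: [-1.71, 1.557, -1.689]
wrist_force: [0.7, -13.0, 14.1]
finger_gap: 0.0504
```

drive_tool(
  moves=[
    {"fingers":105,"translation":[0,0.008,0],"rotation":[0,0,0]},
    {"fingers":105,"translation":[0,0.008,0],"rotation":[0,0,0]},
    {"fingers":105,"translation":[0,0.008,0],"rotation":[0,0,0]},
    {"fingers":105,"translation":[0,0.008,0],"rotation":[0,0,0]},
  ],
)

```text
time: 7.75
eef_pos: [0.5727, -0.0035, 0.0547]
eef_rot: [-1.727, 1.556, -1.706]
wrist_force: [0.2, -14.0, 14.2]
finger_gap: 0.05
```

Run:
```python
from h import *
where()
p,d=viewer.grab_frame('scene'); cv2.imwrite('pics/g.png',cv2.resize(p[170:275,200:340],(800,600),interpolation=cv2.INTER_CUBIC)[...,::-1])
```

```text
t 7.75 chute xy -0.0392 0.0338 z 0.0547 gap 0.05 F [  0.19 -14.    14.22]
toolz yaw err deg -0.19 toolx [-0.002 -0.015 -1.   ]
```

View pics/g.png

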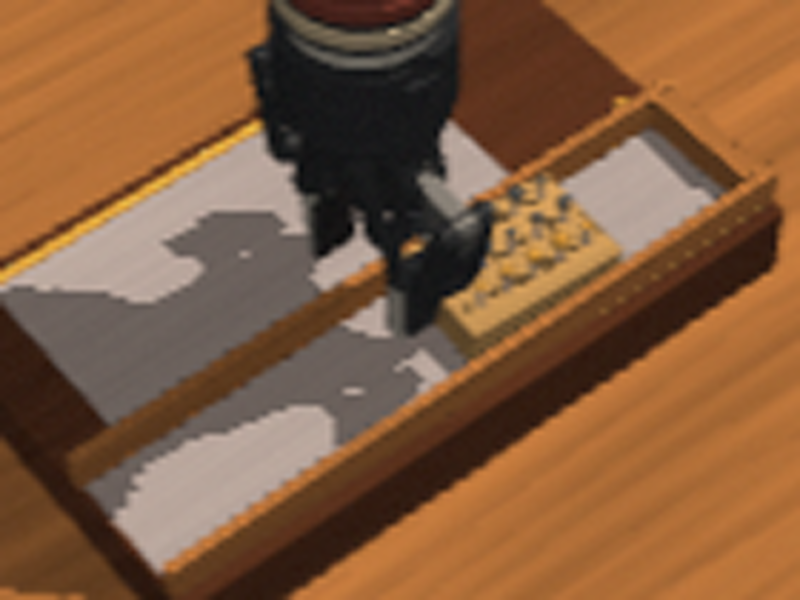

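The rack is flat and over the gate. Continuing.

drive_tool(
  moves=[
    {"fingers":105,"translation":[0,0.008,0],"rotation":[0,0,0]},
    {"fingers":105,"translation":[0,0.008,0],"rotation":[0,0,0]},
    {"fingers":105,"translation":[0,0.008,0],"rotation":[0,0,0]},
    {"fingers":105,"translation":[0,0.008,0],"rotation":[0,0,0]},
    {"fingers":105,"translation":[0,0.008,0],"rotation":[0,0,0]},
  ],
)

```text
time: 8.43
eef_pos: [0.5717, 0.0357, 0.0547]
eef_rot: [-1.748, 1.555, -1.728]
wrist_force: [1.2, -14.0, 15.5]
finger_gap: 0.0503
```

drive_tool(
  moves=[
    {"fingers":105,"translation":[0,0.005,0],"rotation":[0,0,0]},
    {"fingers":105,"translation":[0,0.005,0],"rotation":[0,0,0]},
    {"fingers":105,"translation":[0,0.005,0],"rotation":[0,0,0]},
    {"fingers":105,"translation":[0,0.003,0],"rotation":[0,0,0]},
  ],
)

```text
time: 8.93
eef_pos: [0.5712, 0.0535, 0.0546]
eef_rot: [-1.759, 1.554, -1.739]
wrist_force: [0.3, -13.9, 15.5]
finger_gap: 0.0502
```

drive_tool(
  moves=[
    {"fingers":105,"translation":[0,0.003,0],"rotation":[0,0,0]},
    {"fingers":105,"translation":[0,0.003,0],"rotation":[0,0,0]},
  ],
)

```text
time: 9.18
eef_pos: [0.5711, 0.059, 0.0546]
eef_rot: [-1.756, 1.554, -1.737]
wrist_force: [-0.5, -14.6, 17.1]
finger_gap: 0.0502
```

Run:
```python
from h import *
where()
```

```text
t 9.18 chute xy 0.0233 0.0339 z 0.0546 gap 0.0502 F [ -0.46 -14.58  17.08]
toolz yaw err deg -0.25 toolx [-0.003 -0.017 -1.   ]
```

drive_tool(
  moves=[
    {"fingers":105,"translation":[0,0.002,0],"rotation":[0,0,0]},
    {"fingers":105,"translation":[0,0.002,0],"rotation":[0,0,0]},
  ],
)

```text
time: 9.43
eef_pos: [0.571, 0.0629, 0.0547]
eef_rot: [-1.761, 1.554, -1.742]
wrist_force: [0.4, -17.2, 16.8]
finger_gap: 0.0504
```

drive_tool(
  moves=[
    {"fingers":105,"translation":[0,0.002,0],"rotation":[0,0,0]},
    {"fingers":105,"translation":[0,0.002,0],"rotation":[0,0,0]},
  ],
)

```text
time: 9.68
eef_pos: [0.571, 0.0631, 0.0547]
eef_rot: [-1.755, 1.548, -1.739]
wrist_force: [0.5, -21.9, 17.7]
finger_gap: 0.05
```

drive_tool(
  moves=[
    {"fingers":105,"translation":[0,0.002,0],"rotation":[0,0,0]},
    {"fingers":105,"translation":[0,0.002,0],"rotation":[0,0,0]},
  ],
)

```text
time: 9.93
eef_pos: [0.571, 0.0634, 0.0548]
eef_rot: [-1.75, 1.544, -1.737]
wrist_force: [0.6, -25.3, 19.9]
finger_gap: 0.0502
```

Run:
```python
from h import *
where()
p,d=viewer.grab_frame('scene'); cv2.imwrite('pics/i.png',cv2.resize(p[155:260,210:350],(800,600),interpolation=cv2.INTER_CUBIC)[...,::-1])
```

```text
t 9.93 chute xy 0.0277 0.0338 z 0.0548 gap 0.0502 F [  0.65 -25.26  19.86]
toolz yaw err deg -0.65 toolx [-0.004 -0.027 -1.   ]
```

View pics/i.png

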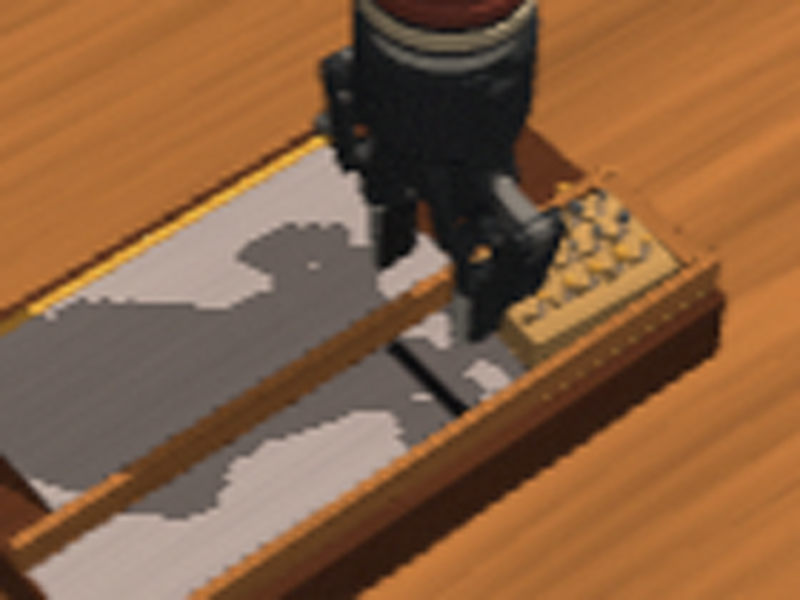

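The rack is home: motion stalled at the end wall while the push force rose to 25 N. The gate slot is clear behind it. I'll take the push off first, then lift.

drive_tool(
  moves=[
    {"fingers":105,"translation":[0,-0.012,0],"rotation":[0,0,0]},
    {"fingers":105,"translation":[0,-0.012,0],"rotation":[0,0,0]},
    {"fingers":105,"translation":[0,0,0],"rotation":[0,0,0]},
  ],
)

```text
time: 10.35
eef_pos: [0.5712, 0.0605, 0.0548]
eef_rot: [1.555, 1.568, 1.581]
wrist_force: [0.4, 2.6, 11.2]
finger_gap: 0.0502
```

drive_tool(
  moves=[
    {"fingers":105,"translation":[-0.001,0,0],"rotation":[0,0,0]},
    {"fingers":105,"translation":[-0.001,0,0],"rotation":[0,0,0]},
    {"fingers":105,"translation":[0,0,0],"rotation":[0,0,0]},
  ],
)

```text
time: 10.72
eef_pos: [0.5711, 0.0606, 0.0558]
eef_rot: [1.735, 1.569, 1.762]
wrist_force: [2.0, 2.6, 6.1]
finger_gap: 0.0498
```

Run:
```python
from h import *
where()
```

```text
t 10.72 chute xy 0.0249 0.0338 z 0.0558 gap 0.0498 F [1.96 2.56 6.05]
toolz yaw err deg 0.2 toolx [-0.     0.002 -1.   ]
```

The finger is now about 3 mm off the rack. I'll lift straight up, slowly at first.

drive_tool(
  moves=[
    {"fingers":105,"translation":[-0.004,0,0],"rotation":[0,0,0]},
    {"fingers":105,"translation":[-0.005,0,0],"rotation":[0,0,0]},
    {"fingers":105,"translation":[-0.006,0,0],"rotation":[0,0,0]},
    {"fingers":105,"translation":[-0.008,0,0],"rotation":[0,0,0]},
    {"fingers":105,"translation":[-0.01,0,0],"rotation":[0,0,0]},
  ],
)

```text
time: 11.35
eef_pos: [0.5708, 0.0573, 0.0881]
eef_rot: [-2.343, 1.568, -2.317]
wrist_force: [0.3, -0.7, -0.5]
finger_gap: 0.0503
```

drive_tool(
  moves=[
    {"fingers":105,"translation":[-0.03,0,0],"rotation":[0,0,0]},
    {"fingers":105,"translation":[-0.04,0,0],"rotation":[0,0,0]},
    {"fingers":105,"translation":[-0.04,-0.05,0],"rotation":[0,0,0]},
    {"fingers":105,"translation":[0,-0.06,0],"rotation":[0,0,0]},
    {"fingers":105,"translation":[0,-0.06,0],"rotation":[0,0,0]},
  ],
)

```text
time: 11.98
eef_pos: [0.5758, -0.1126, 0.1984]
eef_rot: [-1.071, 1.569, -1.045]
wrist_force: [0.7, 0.9, 0.1]
finger_gap: 0.0503
```

Run:
```python
from h import *
where()
for n in ('scene','top'):
    p,d=viewer.grab_frame(n)
    if n=='scene': cv2.imwrite('pics/j.png',cv2.resize(p[140:290,160:360],(800,600),interpolation=cv2.INTER_CUBIC)[...,::-1])
    W=cloud(n,d).reshape(-1,3); D=W[:,:2]-Q[:2]; c,s=np.cos(Q[2]),np.sin(Q[2]); x=D@[c,s]; y=D@[-s,c]
    m=(abs(y)<.022)&(x>.02)&(x<.13)&(W[:,2]<.1)
    for a in np.arange(.024,.13,.004):
        k=m&(abs(x-a)<.002); print(round(a,3),np.median(W[k,2]).round(3) if k.any() else '',end='|')
    m=(x>.05)&(x<.11)&(abs(W[:,2]-.066)<.004)&(abs(y)<.034); r=cv2.minAreaRect(np.c_[x,y][m].astype(np.float32)); print('\n',n,r)
```

```text
t 11.97 chute xy -0.1484 0.0332 z 0.1984 gap 0.0503 F [0.73 0.92 0.15]
toolz yaw err deg 0.15 toolx [ 0.001 -0.002 -1.   ]
0.024 0.042|0.028 0.043|0.032 0.043|0.036 0.049|0.04 0.061|0.044 0.066|0.048 0.068|0.052 0.066|0.056 0.067|0.06 0.067|0.064 0.068|0.068 0.066|0.072 0.067|0.076 0.069|0.08 0.066|0.084 0.066|0.088 0.067|0.092 0.069|0.096 0.066|0.1 0.066|0.104 0.067|0.108 0.067|0.112 0.066|0.116 0.065|0.12 0.063|0.124 0.063|0.128 0.063|
 scene ((0.07991016656160355, -0.00012976676225662231), (0.06734747439622879, 0.059940218925476074), 89.4413070678711)
0.024 0.044|0.028 0.044|0.032 0.043|0.036 0.044|0.04 0.065|0.044 0.067|0.048 0.068|0.052 0.066|0.056 0.067|0.06 0.066|0.064 0.077|0.068 0.066|0.072 0.066|0.076 0.068|0.08 0.068|0.084 0.066|0.088 0.066|0.092 0.067|0.096 0.066|0.1 0.065|0.104 0.067|0.108 0.067|0.112 0.066|0.116 0.067|0.12 0.062|0.124 0.062|0.128 0.063|
 top ((0.07994534820318222, -7.774308323860168e-05), (0.06767579913139343, 0.05994696915149689), 89.5611801147461)
```

View pics/j.png

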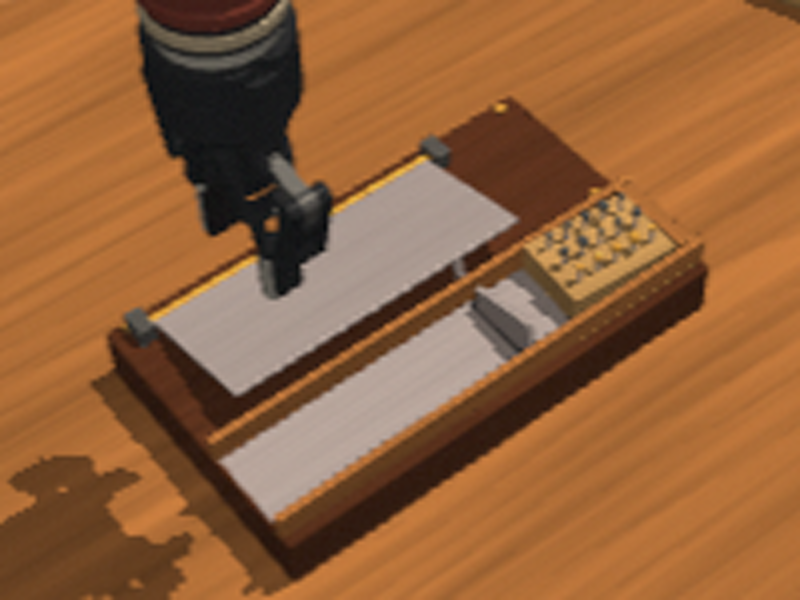

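The rack sits flat against the end wall with its rear face at x≈0.039. The gate is up behind it, at about (500,315), and the arm is clear.

drive_tool(
  moves=[
    {"fingers":105,"translation":[0,0,0],"rotation":[0,0,0]},
    {"fingers":105,"translation":[0,0,0],"rotation":[0,0,0]},
  ],
)

```text
time: 12.32
eef_pos: [0.5759, -0.1079, 0.1975]
eef_rot: [1.752, 1.57, 1.782]
wrist_force: [-0.1, 0.2, 0.5]
finger_gap: 0.0503
```

```bash
python3 -c "
from station import bot
print(bot.sign_off())"
```

```text
the job is handed in; nothing more can be done
None
```

The rack is home against the end wall with the gate up behind it, and I handed the job in at about 12 s (no verdict is reported). One finger held the treadle on its stop at 11–20 N. The other pushed the rack over the sunken gate until it stalled at the end wall. I then backed off about 3 mm and lifted clear.

**Last checks:**
- **Rack:** the depth images put its rear face at chute x of about 0.039 m, so its origin is at about 0.079 m. The top is about 66 mm above the bench all along, so it lies flat, and it is roughly central between the walls. The box fit of the rack was clipped by my search window and took in a little wall, so the position rests on the rear face and the picture.
- **Gate:** the last picture shows the gate and treadle back up. I judged this by eye and did not measure the angle.
- **Arm:** the wrist force read about 0.5 N, so it is touching nothing.
- **Bystanders:** the path was planned clear of all four, but I did not measure them again afterwards. The networks never properly found the ring.

**Disagreement:** the two cameras' fits of the chute origin differed by about 6 mm, so I used a value between them.

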